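# Put the swapped lids back on the right cups

## Task

The lids of the two cups got mixed up: put the wooden lid on the white mug and the steel lid on the steel milk cup, each fully home in the mouth and lying level on the rim. Leave the cups standing upright where they are, set the lids down gently, and do not knock or shift the other things on the worktop.

Things in the scene. Friction and masses are not known exactly. Their poses are not given: they have to be found in the camera images.
- mug: white ceramic mug with a loop handle, loose, empty, 91 mm tall, bowl 85 mm across outside, mouth about 74 mm across. Origin: on the underside, 16.5 mm off the bowl's axis toward the handle; the handle points along its own -y and reaches to 59 mm from the origin. It starts wearing the steel lid.
- mug_rim (a point): centre of the white mug's mouth, at the height of its rim (91 mm above the worktop); z up
- milk_cup: brushed steel milk cup with a black angular handle, loose, empty, 88 mm tall, bowl 82 mm across outside, mouth about 74 mm across. Origin: on the underside, 16.5 mm off the bowl's axis toward the handle; the handle points along its own -y and reaches to 58 mm from the origin. It starts wearing the wooden lid.
- cup_rim (a point): centre of the steel milk cup's mouth, at the height of its rim (88 mm above the worktop); z up
- steel_lid: metal grey lid with a black knob, for the steel milk cup; disc 92 mm across, 8 mm thick; under it a centring plug 62 mm across, 8 mm deep, going into the mouth with 5 mm play; on top a round knob 26 mm across, 29 mm tall (top 37 mm above origin). Origin: centre of the disc's underside (rests on the rim); z up. On a flat surface it stands on its plug. It starts seated on the white mug.
- wood_lid: wooden lid with a dark wooden knob, for the white mug; disc 92 mm across, 8 mm thick; under it a centring plug 62 mm across, 8 mm deep, going into the mouth with 5 mm play; on top a round knob 26 mm across, 29 mm tall (top 37 mm above origin). Origin: centre of the disc's underside (rests on the rim); z up. On a flat surface it stands on its plug. It starts seated on the steel milk cup.
- pepper_mill: bystander: the dark wooden pepper mill in front of the cups (a like one stands far off at the back left), upright, 58 mm across, 170 mm tall; origin: centre of its underside
- salt_shaker: bystander: grey salt shaker, upright, 44 mm across, 90 mm tall; origin: centre of its underside
- pod: bystander: red coffee pod with a gold foil top, standing on its narrow end, 51 mm across, 43 mm tall; origin: centre of its underside
- macaron: bystander: red macaron, 44 mm across, 25 mm tall; origin: centre of its underside
- teapot: bystander: cream-gold teapot behind the cups, 121 x 230 mm (handle to spout along its own y), 146 mm tall; origin: centre of its underside
- sink_corner (a point): near left corner of the sink opening, at worktop height. The sink is open (no surface) beyond this x (up to x 0.78) and to the right of this y (down to y -0.60). All else is flat worktop at z = 0, from its front edge at x = 0.34 to x = 0.9; left of y = 0.48 lies a chopping board, 21 mm thick.
Mind the look-alikes: they are no part of the job. Of the things shaped like the steel_lid, the metal one is meant.

How it is judged:
At the end, for the whole second after the job is handed in: Wooden lid on the white mug, steel lid on the milk cup: each within 8 mm of the rim centre and 3 mm of rim height, tilt under 0.05 rad, released, at rest. Cups upright (0.06 rad), at rest, within 30 mm of their start; the five bystanders upright (0.2 rad) and within 30 mm of theirs (horizontal distance between wood_lid and mug_rim below 0.008 m and z of wood_lid in the frame of mug_rim between -0.003 and 0.003 m and angle between each of wood_lid, steel_lid's own z axis and vertical below 0.05 rad and linear speed of each of wood_lid, steel_lid, mug, milk_cup below 0.02 m/s and contact force between each of wood_lid, steel_lid and the fingers below 0.1 N and horizontal distance between steel_lid and cup_rim below 0.008 m and z of steel_lid in the frame of cup_rim between -0.003 and 0.003 m and angle between each of mug, milk_cup's own z axis and vertical below 0.06 rad and distance of each of mug, milk_cup, pepper_mill, salt_shaker, pod, teapot, macaron from where it was at the start of the episode below 0.03 m and angle between each of pepper_mill, salt_shaker, pod, teapot, macaron's own z axis and vertical below 0.2 rad); the robot touches nothing.
It fails at once if a cup is tipped (over 0.35 rad), lifted more than 30 mm or shifted by more than 60 mm (angle between any of mug, milk_cup's own z axis and vertical above 0.35 rad or height (world z) of any of mug, milk_cup above 0.03 m or distance of any of mug, milk_cup from where it was at the start of the episode above 0.06 m).
It fails at once if a lid is banged or pressed onto a cup with more than 40 N (contact force between any of steel_lid, wood_lid and mug above 40 N or contact force between any of steel_lid, wood_lid and milk_cup above 40 N).
It fails at once if a bystander is shifted by more than 30 mm or tipped over (distance of any of pepper_mill, salt_shaker, pod, teapot, macaron from where it was at the start of the episode above 0.03 m or angle between any of pepper_mill, salt_shaker, pod, teapot, macaron's own z axis and vertical above 0.4 rad).
It also fails if it takes over 72 s, if anything falls off the work surface, if the arm or the gripper's body presses on something with over 40 N, if the wrist force passes 120 N, or if a joint passes its speed limit or range.

## Robot

A 6-joint arm with a two-finger parallel gripper is mounted at the origin on a cart in front of the work surface, level with it; the furniture and walls round the work are solid. World frame = base frame: x ahead of the robot, y to its left, z up, the work surface at z = 0. Lengths are in m, angles in rad, forces in N, time in s.
With the tool pointing down it reaches from about 0.25 to 0.8 m from the base axis. Payload 3.9 kg.
Tool frame: the origin (TCP) lies on the centre line of the jaws, within the pads' length; the fingertips stand env.finger_overhang ahead of it and the grasp point (between the pads) lies 8 mm behind it (env.finger_overhang is the distance from the TCP to the fingertips, in m); z points along the fingers, y is the line along which they close (so a half turn about z gives the same grasp; the last joint's range is limited). The gripper opens to 85 mm and grips with 20 to 120 N. Pads are 22 mm wide; open, the fingers measure 114 mm over their backs; the gripper's body (76 mm by 85 mm) begins 54 mm behind the grasp point. The pads swing forward as they close: fully open they stand 13 mm farther back than shut.
Start: joints at [-1.119, 0.26, -0.138, 1.173, 0, 1.571], TCP at [0.229, -0.472, 0.242] pointing down, gripper open.
Joint ranges: [-2.78, 2.78], [-0.83, 1.72], [-1.28, 1.37], [-1.9, 2.12], [-1.57, 1.48], [-3.14, 3.14]. Speed limits (rad/s): [2.57, 2.57, 3.14, 3.14, 3.14, 3.14].

## Interface

Orientations are given as a unit quaternion [x, y, z, w].
In Python, from cell import env gives the robot as it stands.
- The arm moves only by the tool arm_command, never from a script. Its arguments are lists of equal length, an entry for each row: "dp": the shift along the world's x, y, z in cm, a list of three; "rotation": the turn, a rotation vector about the world's x, y, z in degrees, a list of three. In form: {"dp": [[x, y, z], ...], "rotation": [[ax, ay, az], ...]}. A call has 1 to 20 rows; each row is the pose to reach, as a shift and turn from the pose commanded when the call began; what a row does not reach only later rows make up. A row lasts 1/12 s, in which the tool goes at most 41.7 mm and 7.16 degrees, less where a joint would pass 70% of its speed; a pose out of reach is approached as far as the arm can. A call with a gripper value outside its range is refused whole. "fingers" is the finger opening in cm, from 0 to 8.54, set as the call begins (left out, the last holds). The fingers move at their own pace and stop on an object; "grip_force" is the grip in N (left out, the last holds). Time passes only in rows, so rows that repeat a pose let the fingers close. It gives the time, the measured TCP pose, the force, the opening and the grip force at its end, in the units of the state.
- env.sense(): the state, without advancing time (a new reading comes with each control period).
- env.snapshot(name): name is "scene" or "top"; returns a dict with "img" (400x640x3 uint8, red, green, blue), "mtx" (3x3 intrinsics, pixels), "dist" ([k1, k2, p1, p2, k3] as OpenCV has them; the pictures are not rectified), "world_from_camera" (4x4, takes a point from camera to world coordinates). Camera axes: x right, y up, looking along -z (the intrinsics and any distortion apply to the point x, -y, -z); pixel columns grow to the right and rows downward; lengths in m; the calibration is good to about 2 mm. A picture is of the moment at which its call begins. There is no depth.
- env.close_job(): hands the job in; it is judged then, once.
Trained networks look in a picture, given as the dict that the camera call returned (one of the last four; its "shot" number tells which), for a name from the list of things; names that differ only in an ending like _2 or _b are one class to them, and where a whole thing is asked for, a point or a joint stands for the part that bears it (a point fixed in the world has none). Each returns a list of dicts, best first, with "score" (0 to 1); they miss things now and then, are a little off and sometimes report something else, mostly with a low value. They report only what shows in the picture. A call takes as long as a camera call. They do not tell look-alikes from the thing itself.
- env.find_in(query, picture): "at" ([x, y, z] in m, in world coordinates, good to about 4 mm: the middle of the surface that is visible of it).
- env.tip_of(query, picture): "at" ([x, y, z] in m, in world coordinates, good to about 4 mm: a listed point, or the origin of a listed thing).
The state is a dict: "time": time; "joint_positions": joint angles; "joint_vel": joint speeds; "joint_efforts": joint torques, N m; "ee_pos": TCP position; "ee_rot": TCP orientation; "force": force on the tool from outside, world axes, zero at the start; "torque": the same for the moment, N m; "width": finger opening in m; "gripper_force": force on a finger pad.
Only numpy, scipy, OpenCV 4.12 (cv2) and the standard library are available. Lean on these libraries where they do the work, as an engineer would, in place of code of your own. Each camera call takes 0.05 s, during which the arm holds its last target. There are 200 camera calls.

## Working session

There is one attempt and no reset: what is moved stays moved. The work goes in short steps, Python scripts to look and compute and a tool call to move; the robot and the scene stay as the last step left them, time stands still between calls to the robot, and variables do not carry over. Pictures are saved under pics/ and viewed, at most 10 in all, crops included, and the job is handed in when it is done.

Besides the shell and the picture viewer there is one more tool, called after "Call:" as name(argument=value, ...) on one line, values as JSON. arm_command: Moves the arm, as the interface text tells. Its arguments: {"type":"object","properties":{"dp":{"type":"array"},"rotation":{"type":"array"},"fingers":{"type":"number"},"grip_force":{"type":"number"}},"required":["dp","rotation"]}

```bash
mkdir -p pics; cat > h.py <<'E'
from cell import env
import cv2, numpy as np
def look(n, name):
    s=env.snapshot(n); cv2.imwrite(f'pics/{name}.png', s['img'][:,:,::-1]); return s
def proj(s,p):
    T=np.linalg.inv(s['world_from_camera']); c=T[:3,:3]@np.array(p)+T[:3,3]
    q=np.array([[c[0],-c[1],-c[2]]])
    return cv2.projectPoints(q,np.zeros(3),np.zeros(3),np.array(s['mtx']),np.array(s['dist']))[0].ravel()
def ray(s,px,z):
    u=cv2.undistortPoints(np.array([[px]],float),np.array(s['mtx']),np.array(s['dist'])).ravel()
    W=np.array(s['world_from_camera']); d=W[:3,:3]@np.array([u[0],-u[1],-1]); o=W[:3,3]
    return o+d*(z-o[2])/d[2]
E
python3 - <<'E'
from h import *
print(env.finger_overhang, env.sense())
for n in ('scene','top'):
    s=look(n,n+'0'); print(n,s['world_from_camera'][:3,3])
    for q in ('mug','mug_rim','milk_cup','cup_rim','steel_lid','wood_lid','pepper_mill','salt_shaker','pod','macaron','teapot','sink_corner'):
        for r in env.tip_of(q,s)[:3]:
            print(q,np.round(r['at'],3),round(r['score'],2),proj(s,r['at']).round())
E
```

```text
0.011 {'time': 0.0, 'joint_positions': array([-1.11897365e+00,  2.60697497e-01, -1.39375347e-01,  1.17273250e+00,
       -3.36108941e-05,  1.57079807e+00]), 'joint_vel': array([-5.45118836e-04, -3.23806673e-04, -6.84297093e-05, -5.45102971e-04,
        2.74891880e-04, -3.30948679e-04]), 'joint_efforts': array([-1.52338820e-03, -4.05677783e+01,  2.53922617e+01,  1.85873627e-02,
       -7.19190621e-05, -1.86368233e-06]), 'ee_pos': array([ 0.22891378, -0.47171433,  0.24145547]), 'ee_rot': array([ 9.74590077e-01,  2.23993689e-01, -2.41384008e-04, -9.75220757e-04]), 'force': array([ 0.95736457, -0.1070327 , -1.31165924]), 'torque': array([-0.0148127 ,  0.04604165, -0.02372511]), 'gripper_force': 0.0, 'width': 0.08555320354777461}
scene [0.17934178 0.84579593 0.91762163]
mug [ 0.462  0.163 -0.   ] 0.95 [333. 262.]
mug_rim [0.443 0.164 0.095] 0.64 [341. 242.]
milk_cup [0.496 0.393 0.001] 0.93 [281. 321.]
steel_lid [0.444 0.166 0.092] 0.77 [341. 243.]
steel_lid [0.635 0.433 0.009] 0.75 [224. 308.]
steel_lid [0.756 0.368 0.008] 0.58 [202. 272.]
wood_lid [0.497 0.406 0.091] 0.63 [275. 305.]
pe
[... 336 characters left out ...]
66 -0.003] 0.71 [243. 257.]
milk_cup [ 0.491  0.39  -0.003] 0.57 [204. 222.]
milk_cup [ 0.46   0.165 -0.003] 0.56 [275. 231.]
cup_rim [0.498 0.406 0.088] 0.66 [189. 219.]
steel_lid [0.633 0.433 0.009] 0.79 [190. 177.]
steel_lid [0.446 0.164 0.093] 0.66 [271. 236.]
steel_lid [0.759 0.363 0.005] 0.55 [213. 138.]
wood_lid [0.495 0.405 0.086] 0.92 [190. 220.]
wood_lid [ 0.426 -0.333 -0.   ] 0.4 [434. 241.]
pepper_mill [ 0.38   0.264 -0.001] 0.71 [243. 257.]
salt_shaker [ 0.381 -0.243  0.001] 0.62 [405. 255.]
pod [ 0.426 -0.332 -0.004] 0.47 [433. 241.]
macaron [ 0.407  0.04  -0.002] 0.57 [314. 248.]
teapot [ 0.746  0.202 -0.   ] 0.86 [263. 142.]
sink_corner [ 0.465  0.082 -0.   ] 0.94 [301. 229.]
```

View pics/scene0.png

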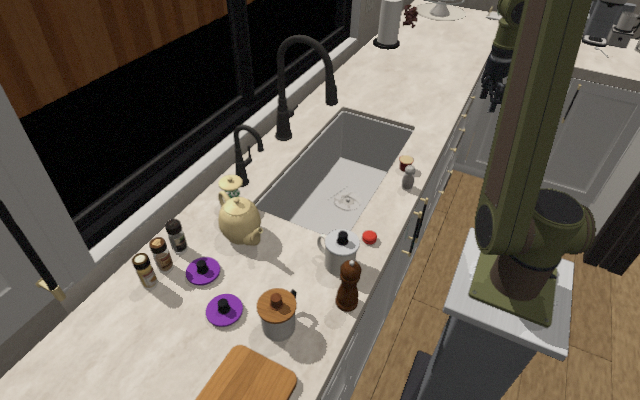

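View pics/top0.png

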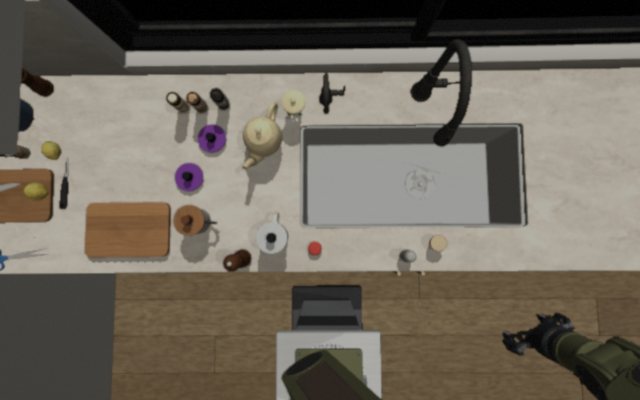

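Candidates for the steel lid: the grey one on the mug at scene (341,243), purple at (224,308), and purple at (202,272). I choose the grey one on the mug. The only wooden lid is the one on the milk cup at (275,302). I'll check both in a close crop.

```bash
python3 - <<'E'
from h import *
a=env.snapshot('scene'); b=env.snapshot('top')
A=cv2.resize(a['img'][225:345,245:375],None,fx=4,fy=4,interpolation=3)[:480,:, ::-1]
B=cv2.resize(b['img'][190:280,170:290],None,fx=4,fy=4,interpolation=3)[:,:280*4,::-1]
# knob top discs/lids: find_in too
cv2.imwrite('pics/cA.png',A); cv2.imwrite('pics/cB.png',B)
for n,s in(('scene',a),('top',b)):
  print(n)
  for nm,c,z in(('steel',(0.445,.164),.091),('wood',(.497,.406),.088)):
    for dz in (0.008,0.037): print(nm,dz,proj(s,[*c,z+dz]).round(1))
    pts=[proj(s,[c[0]+.046*np.cos(t),c[1]+.046*np.sin(t),z+.008]).round(1) for t in (0,1.571,3.142,4.712)]; print(pts)
E
```

```text
scene
steel 0.008 [340.7 240.5]
steel 0.037 [341.3 233. ]
[array([325. , 234.4]), array([333.1, 252.5]), array([356.8, 246.9]), array([347.9, 229.2])]
wood 0.008 [275.3 303.2]
wood 0.037 [274.7 295.9]
[array([258.4, 295.2]), array([264.4, 319. ]), array([292.8, 311.5]), array([285.5, 288.4])]
top
steel 0.008 [270.7 236.4]
steel 0.037 [269.4 236.7]
[array([270.8, 220.6]), array([254.9, 236.5]), array([270.7, 252.4]), array([286.6, 236.3])]
wood 0.008 [188.4 219.1]
wood 0.037 [184.9 218.9]
[array([188.7, 203.4]), array([172.7, 219.2]), array([188. , 234.9]), array([204., 219.])]
```

View pics/cA.png

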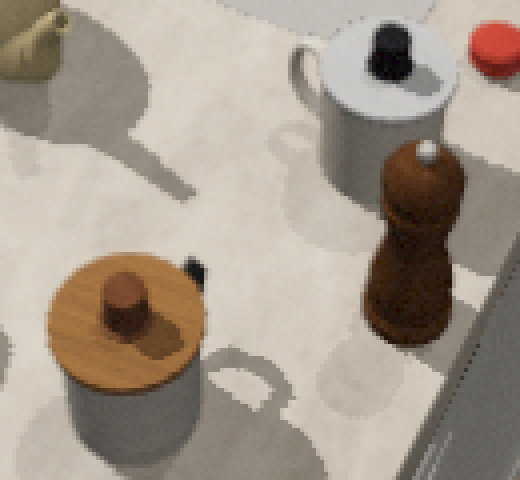

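View pics/cB.png

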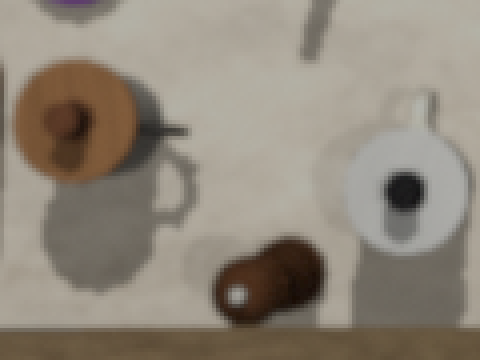

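The crops confirm it: the metal lid with the black knob sits on the mug (top px 271.6,237.4, giving about (0.442,0.163)). The wooden lid sits on the milk cup (top px 188.5,220.0, giving about (0.493,0.407)). I'll move over the mug with the jaws at yaw 30°.

Call:
arm_command(dp=[[21.3, 63.5, 0], [21.3, 63.5, 0], [21.3, 63.5, 0], [21.3, 63.5, 0], [21.3, 63.5, 0], [21.3, 63.5, 0], [21.3, 63.5, 0], [21.3, 63.5, 0], [21.3, 63.5, 0], [21.3, 63.5, 0], [21.3, 63.5, 0], [21.3, 63.5, 0], [21.3, 63.5, 0], [21.3, 63.5, 0], [21.3, 63.5, 0], [21.3, 63.5, 0], [21.3, 63.5, 0], [21.3, 63.5, 0], [21.3, 63.5, 0], [21.3, 63.5, 0]], rotation=[[0, 0, 94], [0, 0, 94], [0, 0, 94], [0, 0, 94], [0, 0, 94], [0, 0, 94], [0, 0, 94], [0, 0, 94], [0, 0, 94], [0, 0, 94], [0, 0, 94], [0, 0, 94], [0, 0, 94], [0, 0, 94], [0, 0, 94], [0, 0, 94], [0, 0, 94], [0, 0, 94], [0, 0, 94], [0, 0, 94]], fingers=6, grip_force=30)

```text
time: 3.07
ee_pos: [0.4415, 0.1615, 0.2422]
ee_rot: [0.501, 0.865, -0.001, -0.0]
force: [-0.6, 0.5, 0.1]
width: 0.0601
gripper_force: 0.0
```

Call:
arm_command(dp=[[0, 0, -2.5], [0, 0, -5], [0, 0, -7.5], [0, 0, -9.5], [0, 0, -11], [0, 0, -12], [0, 0, -12.6], [0, 0, -12.9], [0, 0, -12.9]], rotation=[[0, 0, 0], [0, 0, 0], [0, 0, 0], [0, 0, 0], [0, 0, 0], [0, 0, 0], [0, 0, 0], [0, 0, 0], [0, 0, 0]])

```text
time: 3.82
ee_pos: [0.4419, 0.1616, 0.1132]
ee_rot: [0.502, 0.865, -0.0, -0.0]
force: [-0.4, -0.3, 0.7]
width: 0.06
gripper_force: 0.0
```

Call:
arm_command(dp=[[0, 0, 0], [0, 0, 0], [0, 0, 0], [0, 0, 0], [0, 0, 0], [0, 0, 0], [0, 0, 0], [0, 0, 0]], rotation=[[0, 0, 0], [0, 0, 0], [0, 0, 0], [0, 0, 0], [0, 0, 0], [0, 0, 0], [0, 0, 0], [0, 0, 0]], fingers=1.5)

```text
time: 4.48
ee_pos: [0.4431, 0.1631, 0.1141]
ee_rot: [0.501, 0.866, 0.001, 0.001]
force: [0.9, 1.0, 6.2]
width: 0.025
gripper_force: 29.9
```

Gripped at 25 mm. I'll lift and carry it to the free spot at about (0.56, 0.265).

Call:
arm_command(dp=[[0, 0, 0.5], [0, 0, 1.5], [0, 0, 3], [0, 0, 5], [1, 1, 7], [3, 2.6, 8], [5.5, 4.8, 8], [8, 7, 8], [10, 8.7, 8], [11.2, 9.8, 8], [11.7, 10.2, 8], [11.7, 10.2, 8], [11.7, 10.2, 8]], rotation=[[0, 0, 0], [0, 0, 0], [0, 0, 0], [0, 0, 0], [0, 0, 0], [0, 0, 0], [0, 0, 0], [0, 0, 0], [0, 0, 0], [0, 0, 0], [0, 0, 0], [0, 0, 0], [0, 0, 0]])

```text
time: 5.57
ee_pos: [0.558, 0.264, 0.1926]
ee_rot: [0.501, 0.866, -0.001, -0.001]
force: [-0.2, -0.4, -2.1]
width: 0.0252
gripper_force: 29.9
```

```bash
python3 - <<'E'
from h import *
a=look('scene','s1'); b=look('top','t1')
A=cv2.resize(a['img'][180:340,230:390],None,fx=3,fy=3,interpolation=3)[:,:, ::-1]
B=cv2.resize(b['img'][160:280,180:290],None,fx=4,fy=4,interpolation=3)[:,:,::-1]
C=np.zeros((480,800,3),np.uint8);C[:480,:400]=A[:,:400];C[:480,400:]=B[:,40:440]
cv2.imwrite('pics/c1.png',C)
for n,s in(('scene',a),('top',b)):
  for q in ('mug_rim','mug','steel_lid','cup_rim','wood_lid'):
    for r in env.tip_of(q,s)[:2]: print(n,q,np.round(r['at'],4),round(r['score'],2),proj(s,r['at']).round(1))
E
```

```text
scene mug_rim [0.4441 0.1636 0.0917] 0.83 [340.9 242.4]
scene mug [0.4618 0.165  0.0005] 0.89 [333.  262.1]
scene steel_lid [0.635  0.4353 0.0115] 0.92 [223.4 308.7]
scene steel_lid [0.5597 0.2627 0.1722] 0.9 [282.7 230.5]
scene wood_lid [0.4959 0.4086 0.0896] 0.83 [275.2 305.9]
top mug_rim [0.4448 0.1659 0.0944] 0.76 [270.3 236.5]
top mug_rim [ 0.4261 -0.3302 -0.0024] 0.52 [432.6 240.8]
top mug [0.4583 0.1642 0.0027] 0.79 [274.8 231.4]
top steel_lid [0.7567 0.363  0.0052] 0.89 [213.  138.4]
top steel_lid [0.5601 0.2683 0.1668] 0.69 [229.9 195.4]
```

View pics/c1.png

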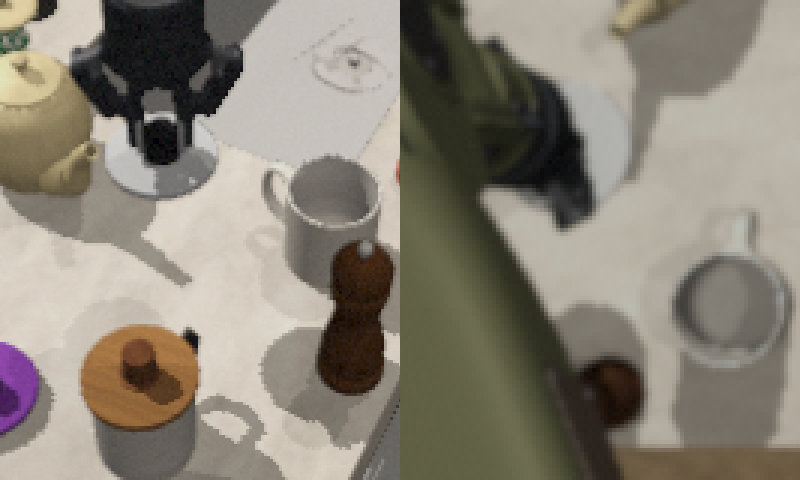

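The lid hangs level in the jaws at scene px (282,230), and the open mug rim is at scene px (341,243) and top px (271,236). I'll put the steel lid down on its plug, and fit the mug rim numerically.

```bash
cat >> h.py <<'E'
def fitrim(s,c0,z,ri=.037,ro=.042):
    g=cv2.GaussianBlur(cv2.cvtColor(s['img'],cv2.COLOR_RGB2GRAY),(0,0),.6).astype(np.float32)
    t=np.linspace(0,2*np.pi,72,endpoint=False)
    def m(c,r):
        p=np.array([proj(s,[c[0]+r*np.cos(a),c[1]+r*np.sin(a),z]) for a in t],np.float32)
        return cv2.remap(g,p[:,:1],p[:,1:],1).ravel()
    best=[]
    for dx in np.arange(-10,10.1,1):
        for dy in np.arange(-10,10.1,1):
            c=(c0[0]+dx/1e3,c0[1]+dy/1e3); mid=m(c,(ri+ro)/2)
            best.append((np.mean(np.clip(mid-m(c,ri-.004),-40,40))+np.mean(np.clip(mid-m(c,ro+.004),-40,40)),*c))
    best.sort(reverse=True); return np.round(best[:4],4).tolist()
E
python3 - <<'E'
from h import *
for n in('scene','top'): print(n,fitrim(env.snapshot(n),(.444,.164),.091))
E
```

```text
scene [[24.7807, 0.443, 0.165], [24.6747, 0.443, 0.164], [24.3431, 0.444, 0.165], [23.9697, 0.444, 0.164]]
top [[23.7456, 0.446, 0.165], [23.5144, 0.445, 0.165], [23.158, 0.447, 0.165], [23.0811, 0.446, 0.164]]
```

Call:
arm_command(dp=[[0.2, 0, -2], [0.2, 0, -4.5], [0.2, 0, -7.5], [0.2, 0, -10], [0.2, 0, -12], [0.2, 0, -13.5], [0.2, 0, -14.5], [0.2, 0, -15], [0.2, 0, -15.2], [0.2, 0, -15.2]], rotation=[[0, 0, 0], [0, 0, 0], [0, 0, 0], [0, 0, 0], [0, 0, 0], [0, 0, 0], [0, 0, 0], [0, 0, 0], [0, 0, 0], [0, 0, 0]])

```text
time: 7.1
ee_pos: [0.5616, 0.2649, 0.0416]
ee_rot: [0.501, 0.866, 0.0, 0.0]
force: [0.6, -1.1, -1.0]
width: 0.0251
gripper_force: 29.9
```

Call:
arm_command(dp=[[0, 0, -0.4], [0, 0, -0.7], [0, 0, -0.9], [0, 0, -1.0], [0, 0, -1.0]], rotation=[[0, 0, 0], [0, 0, 0], [0, 0, 0], [0, 0, 0], [0, 0, 0]])

```text
time: 7.52
ee_pos: [0.5615, 0.2648, 0.0319]
ee_rot: [0.501, 0.866, 0.0, 0.0]
force: [-0.7, -0.2, 1.4]
width: 0.0251
gripper_force: 30.0
```

Call:
arm_command(dp=[[0, 0, -0.1], [0, 0, -0.1]], rotation=[[0, 0, 0], [0, 0, 0]])

```text
time: 7.68
ee_pos: [0.5615, 0.2648, 0.0319]
ee_rot: [0.501, 0.866, 0.001, 0.0]
force: [-2.2, -1.2, 7.7]
width: 0.0249
gripper_force: 30.8
```

Call:
arm_command(dp=[[0, 0, 0], [0, 0, 0], [0, 0, 0], [0, 0, 0], [0, 0, 0], [0, 0, 0], [0, 0, 2], [0, 0, 5], [0, 0, 9], [0, 0, 13], [0, 0, 17], [0, 0, 20]], rotation=[[0, 0, 0], [0, 0, 0], [0, 0, 0], [0, 0, 0], [0, 0, 0], [0, 0, 0], [0, 0, 0], [0, 0, 0], [0, 0, 0], [0, 0, 0], [0, 0, 0], [0, 0, 0]], fingers=6)

```text
time: 8.68
ee_pos: [0.5618, 0.265, 0.234]
ee_rot: [0.501, 0.866, 0.001, 0.001]
force: [0.8, 0.2, 0.4]
width: 0.0597
gripper_force: 0.0
```

Call:
arm_command(dp=[[-1.7, 3.5, 0], [-3.4, 7, 0], [-5.1, 10.5, 0], [-6.2, 13, 0], [-6.7, 14.2, 0], [-6.7, 14.2, 0], [-6.7, 14.2, 0], [-6.7, 14.2, 0]], rotation=[[0, 0, 0], [0, 0, 0], [0, 0, 0], [0, 0, 0], [0, 0, 0], [0, 0, 0], [0, 0, 0], [0, 0, 0]])

```text
time: 9.35
ee_pos: [0.4946, 0.4056, 0.2301]
ee_rot: [0.501, 0.865, -0.0, 0.0]
force: [-0.1, -0.4, 0.2]
width: 0.0596
gripper_force: 0.0
```

Call:
arm_command(dp=[[0, 0, -2.5], [0, 0, -5], [0, 0, -7.5], [0, 0, -9.5], [0, 0, -11], [0, 0, -11.7], [0, 0, -11.9], [0, 0, -11.9]], rotation=[[0, 0, 0], [0, 0, 0], [0, 0, 0], [0, 0, 0], [0, 0, 0], [0, 0, 0], [0, 0, 0], [0, 0, 0]])

```text
time: 10.02
ee_pos: [0.4947, 0.4057, 0.1112]
ee_rot: [0.502, 0.865, -0.0, -0.0]
force: [0.5, 0.4, 0.5]
width: 0.0602
gripper_force: 0.0
```

Call:
arm_command(dp=[[0, 0, 0], [0, 0, 0], [0, 0, 0], [0, 0, 0], [0, 0, 0], [0, 0, 0], [0, 0, 0], [0, 0, 0]], rotation=[[0, 0, 0], [0, 0, 0], [0, 0, 0], [0, 0, 0], [0, 0, 0], [0, 0, 0], [0, 0, 0], [0, 0, 0]], fingers=1.5)

```text
time: 10.68
ee_pos: [0.4953, 0.4074, 0.1126]
ee_rot: [0.501, 0.866, 0.001, 0.001]
force: [0.8, 0.6, 4.5]
width: 0.0247
gripper_force: 29.9
```

Call:
arm_command(dp=[[0, 0, 0.5], [0, 0, 1.5], [0, 0, 3], [0, 0, 5], [0, 0, 8], [0, 0, 11], [0, -1, 13], [-0.5, -3, 13], [-1.2, -6, 13], [-2, -9.5, 13], [-2.8, -13, 13], [-3.5, -16.5, 13], [-4.2, -19.5, 13], [-4.7, -22, 13], [-5, -23.5, 13], [-5, -24.1, 13], [-5, -24.1, 13], [-5, -24.1, 13], [-5, -24.1, 13]], rotation=[[0, 0, 0], [0, 0, 0], [0, 0, 0], [0, 0, 0], [0, 0, 0], [0, 0, 0], [0, 0, 0], [0, 0, 0], [0, 0, 0], [0, 0, 0], [0, 0, 0], [0, 0, 0], [0, 0, 0], [0, 0, 0], [0, 0, 0], [0, 0, 0], [0, 0, 0], [0, 0, 0], [0, 0, 0]])

```text
time: 12.27
ee_pos: [0.4446, 0.1667, 0.2414]
ee_rot: [0.5, 0.866, 0.0, -0.0]
force: [-0.7, 0.0, -1.1]
width: 0.0247
gripper_force: 29.8
```

```bash
python3 - <<'E'
from h import *
a=look('scene','s2'); b=look('top','t2')
A=cv2.resize(a['img'][150:310,230:390],None,fx=3,fy=3,interpolation=3)[:,:, ::-1]
B=cv2.resize(b['img'][160:280,180:290],None,fx=4,fy=4,interpolation=3)[:,:,::-1]
C=np.zeros((480,800,3),np.uint8);C[:480,:400]=A[:,:400];C[:480,400:]=B[:,40:440]
cv2.imwrite('pics/c2.png',C)
print(fitrim(b,(.495,.407),.088,.037,.041),fitrim(a,(.495,.407),.088,.037,.041))
for n,s in(('scene',a),('top',b)):
  for q in ('mug_rim','cup_rim','wood_lid','steel_lid','milk_cup'):
    for r in env.tip_of(q,s)[:2]: print(n,q,np.round(r['at'],4),round(r['score'],2),proj(s,r['at']).round(1))
p=env.sense()['ee_pos']; z=p[2]-.0235
c=[proj(a,[p[0]+.046*np.cos(t),p[1]+.046*np.sin(t),z+.008]) for t in np.arange(0,6.3,.1)]
print('pred disc box scene',np.min(c,0),np.max(c,0))
h=cv2.cvtColor(a['img'],cv2.COLOR_RGB2HSV)
m=((h[...,0]>8)&(h[...,0]<20)&(h[...,1]>110)&(h[...,2]>70)).astype(np.uint8); m[:150]=0;m[260:]=0;m[:,:300]=0;m[:,400:]=0
n,l,st,_=cv2.connectedComponentsWithStats(m); print(st[st[:,4]>60])
E
```

```text
[[14.562, 0.499, 0.412], [14.3345, 0.499, 0.413], [14.2725, 0.498, 0.413], [14.2252, 0.499, 0.411]] [[23.5589, 0.493, 0.407], [23.0722, 0.492, 0.407], [23.0462, 0.493, 0.408], [22.4676, 0.493, 0.406]]
scene mug_rim [0.4417 0.1662 0.0927] 0.8 [341.3 243.1]
scene cup_rim [0.4903 0.4072 0.0873] 0.98 [277.7 307. ]
scene wood_lid [ 0.4238 -0.3347  0.0026] 0.71 [403.5 168.1]
scene wood_lid [0.4454 0.1676 0.2178] 0.56 [342.7 208.8]
scene steel_lid [0.5614 0.2634 0.0109] 0.93 [284.2 271.2]
scene steel_lid [0.7568 0.3673 0.0062] 0.69 [202.3 271.9]
scene milk_cup [4.919e-01 3.939e-01 3.000e-04] 0.83 [281.6 322.3]
scene milk_cup [0.4472 0.1668 0.2182] 0.49 [342.2 208.2]
top mug_rim [0.4441 0.1667 0.0916] 0.7 [270.2 236.7]
top mug_rim [ 7.475e-01  1.971e-01 -7.000e-04] 0.39 [264.9 141.2]
top cup_rim [0.497  0.4104 0.0894] 0.73 [187.6 219.2]
top wood_lid [0.4484 0.1678 0.2178] 0.69 [263.2 236.3]
top steel_lid [0.7602 0.3662 0.0083] 0.64 [211.8 137.1]
top steel_lid [0.6328 0.4345 0.0108] 0.58 [189.4 176.7]
top milk_cup [ 0.4896  0.3883 -0.0035] 0.89 [204.5 222. ]
pred disc box scene [324.68390613 193.37504463] [362.74207291 219.71074871]
[[     0      0    640    400 255463]
 [   326    198     37     24    503]]
```

View pics/c2.png

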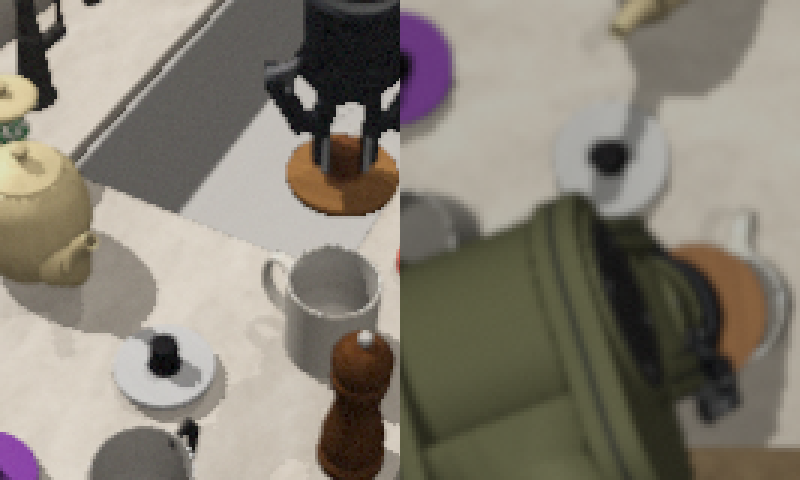

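The wooden lid hangs level over the mug, and the steel lid stands on the worktop at scene px (284,271). I'll lower with a correction of about (-1,-2) mm.

Call:
arm_command(dp=[[-0.1, -0.2, -1.5], [-0.1, -0.2, -3.5], [-0.1, -0.2, -6], [-0.1, -0.2, -8], [-0.1, -0.2, -9.5], [-0.1, -0.2, -10.5], [-0.1, -0.2, -11.1], [-0.1, -0.2, -11.4], [-0.1, -0.2, -11.4]], rotation=[[0, 0, 0], [0, 0, 0], [0, 0, 0], [0, 0, 0], [0, 0, 0], [0, 0, 0], [0, 0, 0], [0, 0, 0], [0, 0, 0]])

```text
time: 13.62
ee_pos: [0.4431, 0.1636, 0.1271]
ee_rot: [0.501, 0.866, -0.0, -0.0]
force: [0.1, -0.2, -0.9]
width: 0.0246
gripper_force: 29.8
```

Call:
arm_command(dp=[[0, 0, -0.2], [0, 0, -0.4], [0, 0, -0.6], [0, 0, -0.6]], rotation=[[0, 0, 0], [0, 0, 0], [0, 0, 0], [0, 0, 0]])

```text
time: 13.95
ee_pos: [0.4433, 0.1637, 0.1213]
ee_rot: [0.501, 0.866, 0.0, 0.0]
force: [-0.6, 1.0, -0.8]
width: 0.0251
gripper_force: 29.8
```

Call:
arm_command(dp=[[0, 0.1, -0.2], [0, 0.1, -0.4], [0, 0.1, -0.5], [0, 0.1, -0.6], [0, 0.1, -0.6]], rotation=[[0, 0, 0], [0, 0, 0], [0, 0, 0], [0, 0, 0], [0, 0, 0]])

```text
time: 14.37
ee_pos: [0.4431, 0.1647, 0.1152]
ee_rot: [0.501, 0.866, -0.0, -0.0]
force: [-0.2, 0.1, -1.3]
width: 0.0248
gripper_force: 29.8
```

Call:
arm_command(dp=[[0, 0, -0.1], [0, 0, -0.15], [0, 0, -0.15]], rotation=[[0, 0, 0], [0, 0, 0], [0, 0, 0]])

```text
time: 14.62
ee_pos: [0.4433, 0.1648, 0.1149]
ee_rot: [0.501, 0.866, 0.0, 0.0]
force: [-2.1, -0.6, 7.9]
width: 0.025
gripper_force: 30.8
```

Contact at the seated height. I'll release, rise, and go above the steel lid.

Call:
arm_command(dp=[[0, 0, 0], [0, 0, 0], [0, 0, 0], [0, 0, 0], [0, 0, 0], [0, 0, 0], [0, 0, 2], [0, 0, 5], [0, 0, 8], [0, 0, 11], [3, 2.5, 12], [6, 5, 12], [9, 7.5, 12], [11.2, 9.5, 12], [11.8, 10, 12], [11.8, 10, 12], [11.8, 10, 12], [11.8, 10, 12]], rotation=[[0, 0, 0], [0, 0, 0], [0, 0, 0], [0, 0, 0], [0, 0, 0], [0, 0, 0], [0, 0, 0], [0, 0, 0], [0, 0, 0], [0, 0, 0], [0, 0, 0], [0, 0, 0], [0, 0, 0], [0, 0, 0], [0, 0, 0], [0, 0, 0], [0, 0, 0], [0, 0, 0]], fingers=6)

```text
time: 16.12
ee_pos: [0.5599, 0.2637, 0.2336]
ee_rot: [0.501, 0.865, -0.001, -0.0]
force: [-0.2, -0.1, -1.1]
width: 0.06
gripper_force: 0.0
```

```bash
python3 - <<'E'
from h import *
a=look('scene','s3'); b=look('top','t3')
A=cv2.resize(a['img'][180:340,230:390],None,fx=3,fy=3,interpolation=3)[:,:, ::-1]
B=cv2.resize(b['img'][160:280,170:290],None,fx=4,fy=4,interpolation=3)[:,:,::-1]
C=np.zeros((480,800,3),np.uint8);C[:480,:400]=A[:,:400];C[:480,400:]=B[:,20:420]
cv2.imwrite('pics/c3.png',C)
for n,s in(('scene',a),('top',b)):
  if n=='scene': print(fitrim(s,(.495,.407),.088,.037,.041))
  for q in ('mug_rim','cup_rim','wood_lid','steel_lid'):
    for r in env.tip_of(q,s)[:3]: print(n,q,np.round(r['at'],4),round(r['score'],2),proj(s,r['at']).round(1))
E
```

```text
[[23.2609, 0.493, 0.408], [22.6834, 0.493, 0.407], [22.5844, 0.496, 0.406], [22.4338, 0.495, 0.406]]
scene mug_rim [0.4405 0.1622 0.0925] 0.85 [342.4 242.3]
scene cup_rim [0.4926 0.4073 0.0908] 0.75 [276.7 305.7]
scene cup_rim [0.5631 0.2641 0.0089] 0.34 [283.6 271.6]
scene wood_lid [0.4454 0.1636 0.0937] 0.97 [340.5 241.7]
scene steel_lid [0.6357 0.436  0.0062] 0.93 [223.3 310. ]
scene steel_lid [0.7538 0.365  0.0085] 0.83 [203.6 271.2]
scene steel_lid [0.5623 0.2642 0.0098] 0.58 [283.8 271.6]
top mug_rim [0.5635 0.2664 0.0086] 0.34 [242.3 198.2]
top wood_lid [0.4456 0.164  0.087 ] 0.56 [271.3 236.1]
top steel_lid [0.5636 0.2687 0.008 ] 0.87 [241.6 198.2]
top steel_lid [0.7575 0.3646 0.006 ] 0.86 [212.4 138.1]
```

View pics/c3.png

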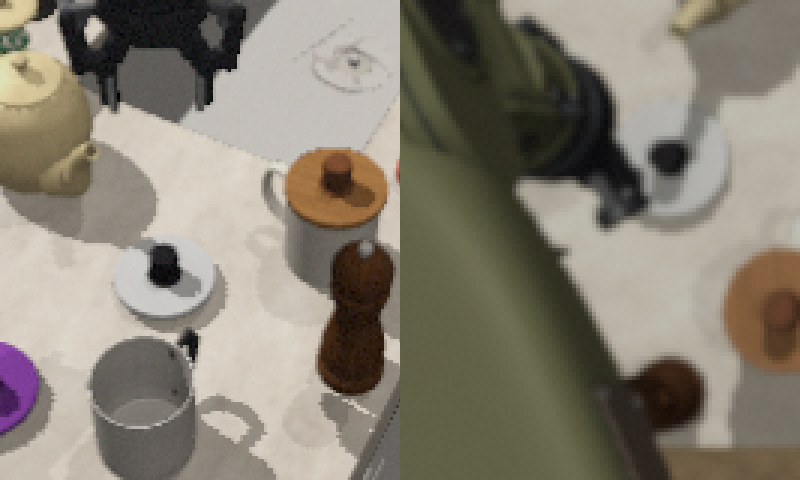

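The wooden lid lies level on the mug (scene px (341,242)). The open cup mouth is at scene px (277,306), giving about (0.494,0.4075), and the steel lid is at (284,271). Next I'll grasp the steel lid.

Call:
arm_command(dp=[[0.2, 0.1, -3], [0.2, 0.1, -6.5], [0.2, 0.1, -10], [0.2, 0.1, -13.5], [0.2, 0.1, -16.5], [0.2, 0.1, -18.5], [0.2, 0.1, -19.5], [0.2, 0.1, -20], [0.2, 0.1, -20], [0.2, 0.1, -20]], rotation=[[0, 0, 0], [0, 0, 0], [0, 0, 0], [0, 0, 0], [0, 0, 0], [0, 0, 0], [0, 0, 0], [0, 0, 0], [0, 0, 0], [0, 0, 0]])

```text
time: 17.45
ee_pos: [0.5642, 0.2662, 0.035]
ee_rot: [0.501, 0.866, 0.001, 0.001]
force: [0.5, 1.0, 0.4]
width: 0.06
gripper_force: 0.0
```

Call:
arm_command(dp=[[0, 0, 0], [0, 0, 0], [0, 0, 0], [0, 0, 0], [0, 0, 0], [0, 0, 0], [0, 0, 0], [0, 0, 0]], rotation=[[0, 0, 0], [0, 0, 0], [0, 0, 0], [0, 0, 0], [0, 0, 0], [0, 0, 0], [0, 0, 0], [0, 0, 0]], fingers=1.5)

```text
time: 18.12
ee_pos: [0.5638, 0.2659, 0.0353]
ee_rot: [0.501, 0.866, 0.001, 0.001]
force: [-1.9, -1.8, 6.8]
width: 0.0245
gripper_force: 29.5
```

Call:
arm_command(dp=[[0, 0, 0.5], [0, 0, 1.5], [0, 0, 3.5], [0, 0, 6.5], [0, 0, 10], [0, 0, 13], [-0.5, 1, 15], [-1.5, 3, 15], [-2.8, 5.7, 15], [-4.1, 8.4, 15], [-5.4, 11, 15], [-6.4, 13, 15], [-7, 14.2, 15], [-7, 14.2, 15], [-7, 14.2, 15], [-7, 14.2, 15]], rotation=[[0, 0, 0], [0, 0, 0], [0, 0, 0], [0, 0, 0], [0, 0, 0], [0, 0, 0], [0, 0, 0], [0, 0, 0], [0, 0, 0], [0, 0, 0], [0, 0, 0], [0, 0, 0], [0, 0, 0], [0, 0, 0], [0, 0, 0], [0, 0, 0]])

```text
time: 19.45
ee_pos: [0.4936, 0.4068, 0.1839]
ee_rot: [0.501, 0.865, -0.0, 0.0]
force: [0.3, -0.3, -1.8]
width: 0.0248
gripper_force: 29.8
```

```bash
python3 - <<'E'
from h import *
a=look('scene','s4'); b=look('top','t4')
A=cv2.resize(a['img'][220:380,210:370],None,fx=3,fy=3,interpolation=3)[:,:, ::-1]
B=cv2.resize(b['img'][160:280,150:250],None,fx=4,fy=4,interpolation=3)[:,:,::-1]
C=np.zeros((480,800,3),np.uint8);C[:480,:400]=A[:,:400];C[:480,400:]=B
cv2.imwrite('pics/c4.png',C)
p=env.sense()['ee_pos']
print(p); c=[proj(a,[p[0]+.046*np.cos(t),p[1]+.046*np.sin(t),p[2]-.0273+.008]) for t in np.arange(0,6.3,.1)]
print('pred disc box scene in crop',(np.min(c,0)-[210,220]+.5)*3,(np.max(c,0)-[210,220]+.5)*3)
for n,s in(('scene',a),('top',b)):
  for q in ('cup_rim','steel_lid'):
    for r in env.tip_of(q,s)[:3]: print(n,q,np.round(r['at'],4),round(r['score'],2),proj(s,r['at']).round(1))
E
```

```text
[0.49380437 0.40648334 0.18384363]
pred disc box scene in crop [132.13388653 149.21283023] [259.67736318 254.9755351 ]
scene cup_rim [0.4909 0.4061 0.0886] 0.85 [277.7 306.2]
scene steel_lid [0.4951 0.4067 0.1579] 0.95 [274.5 287.9]
scene steel_lid [0.7567 0.3648 0.0078] 0.69 [202.8 270.9]
scene steel_lid [0.6371 0.4352 0.0099] 0.65 [222.8 308.7]
top cup_rim [0.4971 0.409  0.0885] 0.82 [188.2 219.1]
top steel_lid [0.7551 0.3635 0.0085] 0.74 [212.6 138.7]
top steel_lid [0.635  0.432  0.0101] 0.65 [190.3 176.1]
top steel_lid [0.4946 0.4075 0.1568] 0.61 [180.3 219.6]
```

View pics/c4.png

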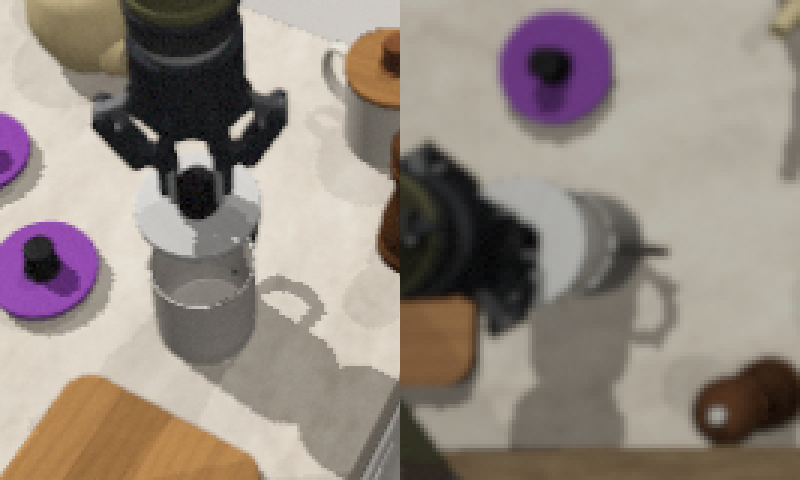

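The steel lid is over the cup, centred within about 2 mm (scene px 274,288). Lowering it.

Call:
arm_command(dp=[[0, 0, -1], [0, 0, -2.5], [0, 0, -4], [0, 0, -5], [0, 0, -5.5], [0, 0, -5.7], [0, 0, -5.7]], rotation=[[0, 0, 0], [0, 0, 0], [0, 0, 0], [0, 0, 0], [0, 0, 0], [0, 0, 0], [0, 0, 0]])

```text
time: 20.33
ee_pos: [0.4931, 0.4075, 0.1263]
ee_rot: [0.501, 0.866, -0.0, -0.0]
force: [-0.2, -0.6, -1.0]
width: 0.0246
gripper_force: 29.8
```

Call:
arm_command(dp=[[0, 0, -0.2], [0, 0, -0.4], [0, 0, -0.6], [0, 0, -0.6]], rotation=[[0, 0, 0], [0, 0, 0], [0, 0, 0], [0, 0, 0]])

```text
time: 20.67
ee_pos: [0.4932, 0.4077, 0.1208]
ee_rot: [0.501, 0.866, 0.0, 0.0]
force: [-0.5, -0.6, -0.7]
width: 0.0246
gripper_force: 29.8
```

Call:
arm_command(dp=[[0, 0, -0.2], [0, 0, -0.35], [0, 0, -0.45], [0, 0, -0.45]], rotation=[[0, 0, 0], [0, 0, 0], [0, 0, 0], [0, 0, 0]])

```text
time: 21.0
ee_pos: [0.493, 0.4075, 0.116]
ee_rot: [0.501, 0.866, -0.0, -0.0]
force: [-0.4, -0.1, -2.1]
width: 0.0251
gripper_force: 29.8
```

Call:
arm_command(dp=[[0, 0, -0.1], [0, 0, -0.15], [0, 0, -0.15]], rotation=[[0, 0, 0], [0, 0, 0], [0, 0, 0]])

```text
time: 21.25
ee_pos: [0.4933, 0.4078, 0.1153]
ee_rot: [0.501, 0.866, 0.0, 0.0]
force: [-0.6, -0.6, 0.8]
width: 0.0249
gripper_force: 30.1
```

Call:
arm_command(dp=[[0, 0, -0.1], [0, 0, -0.1]], rotation=[[0, 0, 0], [0, 0, 0]])

```text
time: 21.42
ee_pos: [0.4933, 0.4078, 0.1152]
ee_rot: [0.501, 0.866, 0.001, 0.0]
force: [-1.4, -2.2, 7.0]
width: 0.0248
gripper_force: 30.6
```

Call:
arm_command(dp=[[0, 0, 0], [0, 0, 0], [0, 0, 0], [0, 0, 0], [0, 0, 0], [0, 0, 0], [0, 0, 2], [0, 0, 5], [0, 0, 8], [0, 0, 12], [0, -4, 13], [0, -8, 13], [0, -12, 13], [0, -16, 13], [0, -20, 13], [0, -20, 13], [0, -20, 13]], rotation=[[0, 0, 0], [0, 0, 0], [0, 0, 0], [0, 0, 0], [0, 0, 0], [0, 0, 0], [0, 0, 0], [0, 0, 0], [0, 0, 0], [0, 0, 0], [0, 0, 0], [0, 0, 0], [0, 0, 0], [0, 0, 0], [0, 0, 0], [0, 0, 0], [0, 0, 0]], fingers=6)

```text
time: 22.83
ee_pos: [0.4932, 0.2058, 0.2442]
ee_rot: [0.502, 0.865, 0.0, -0.0]
force: [0.0, -0.6, 0.2]
width: 0.0598
gripper_force: 0.0
```

```bash
python3 - <<'E'
from h import *
a=look('scene','s5'); b=look('top','t5')
A=cv2.resize(a['img'][200:360,240:400],None,fx=3,fy=3,interpolation=3)[:,:, ::-1]
B=cv2.resize(b['img'][160:280,160:260],None,fx=4,fy=4,interpolation=3)[:,:,::-1]
C=np.zeros((480,800,3),np.uint8);C[:480,:400]=A[:,:400];C[:480,400:]=B
cv2.imwrite('pics/c5.png',C)
for n,s in(('scene',a),('top',b)):
  for q in ('milk_cup','mug','steel_lid','wood_lid'):
    for r in env.tip_of(q,s)[:3]: print(n,q,np.round(r['at'],4),round(r['score'],2),proj(s,r['at']).round(1))
E
```

```text
scene milk_cup [0.4941 0.3966 0.0027] 0.87 [280.2 322.2]
scene milk_cup [0.492  0.4087 0.0896] 0.36 [276.7 306.6]
scene mug [0.4637 0.1604 0.003 ] 0.58 [333.2 260.1]
scene steel_lid [0.7592 0.366  0.0076] 0.8 [201.8 270.9]
scene steel_lid [0.6361 0.4372 0.0077] 0.65 [222.8 310. ]
scene wood_lid [0.4468 0.1644 0.0933] 0.78 [339.9 241.8]
scene wood_lid [0.461  0.1631 0.0008] 0.42 [333.6 261.7]
top mug [ 0.3825 -0.2446  0.0037] 0.53 [405.8 255.1]
top mug [ 0.46    0.1634 -0.0023] 0.44 [275.2 230.9]
top steel_lid [0.7535 0.3681 0.004 ] 0.97 [211.5 139.5]
top steel_lid [0.6331 0.4328 0.0088] 0.7 [190.2 176.7]
top steel_lid [ 0.3825 -0.2444  0.0025] 0.3 [405.7 255.1]
top wood_lid [0.4443 0.1623 0.0893] 0.67 [271.8 236.6]
```

View pics/c5.png

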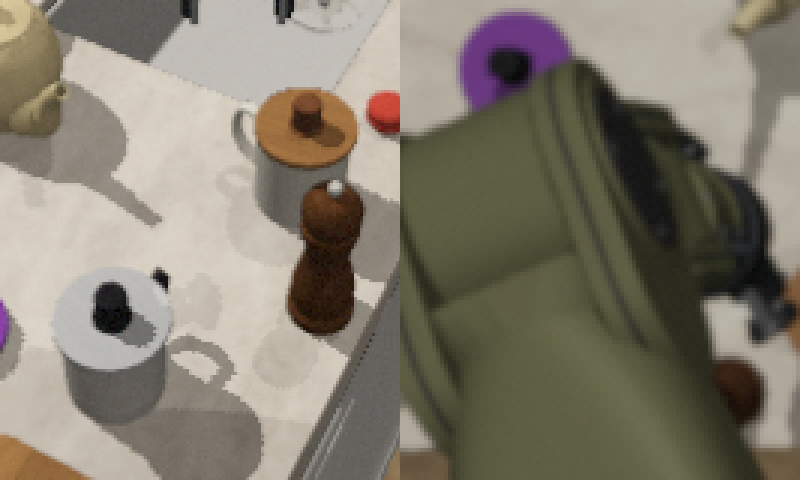

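Both lids sit level on the right cups: steel at scene px (277,306), wood at (341,242). The arm is clear of everything, so I'm handing in.

```bash
python3 -c "
from cell import env
print(env.close_job())"
```

```text
the job is handed in; nothing more can be done
None
```

The job is handed in: in the last picture the wooden lid lies level on the white mug and the steel lid level on the milk cup, with the arm clear of everything; the hand-in call gave no verdict.

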